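# Lock the camlock coupling onto the adaptor for a scan

### The job

Get the white camlock coupling ready for scanning: lift it upright by its neck and push it down over the grooved brass adaptor on the black plate until it is fully home, with both cam arms still open. Then swing the two coloured cam arms down one after the other, in either order, each all the way to its stop, and let go. Work gently, feeling for the stops (pushes of up to about 20 N are plenty), and leave the other things on the desk alone.

Things in the scene. Friction and masses are not known exactly. Their poses are not given: they have to be found in the camera images.
- neck (a point): Grasp point of the loose white coupling (0.45 kg, 94 mm tall, standing mouth down), on its axis. Its frame is the coupling's: z up along the axis, red cam arm on the +y side, blue on -y. The neck is a plain cylinder 33 mm across, from 18 mm below this point to 20 mm above. Grasp it from above, fingers closing along the coupling's x, clear of the arms.
- mouth (a point): Centre of the coupling's open mouth, 72 mm below the neck point on its axis. The sleeve is 60 mm across; the mouth is flared, 58 mm wide inside, narrowing to a 50 mm bore within 7 mm. The bore's closed inner end is 41 mm above the mouth. Home on the adaptor, the mouth is 41 mm below the adaptor's top. Held by the neck, the coupling hangs plumb but can swivel between the fingers if bumped.
- adaptor_top (a point): Centre of the flat top of the brass adaptor's head, 118 mm above the desk, z up. The adaptor is a fixed upright round post, 48 mm in diameter (1 mm of play all round in the coupling), its head tapering to 40 mm over the top 6 mm. The groove lies 12 to 25 mm under the top. A coupling fully home has its neck point 31 mm above this point. Any yaw will do.
- seal (a point): Centre of the top of the black rubber seal disc, 28 mm across, that stands 5 mm proud of the adaptor's head. A coupling merely laid on rests on it, 5 mm short of home. About 14 N (coupling's own weight included) presses it flush, and then the coupling meets the hard head. Under the coupling's weight it stays down once pressed.
- plate: Black plate under the adaptor, 200 x 220 x 12 mm with white dots, fixed on the desk; origin under its centre, on the adaptor's axis; z up.
- cam_red (a joint): Angle of the red cam arm, rad: 0 is wide open (pointing outward, 36 degrees above level); it grows as the arm swings out and down; at 1.7 it is closed against its stop (pointing down, 29 degrees outward of vertical). Stiff hinge, 0.25 N m: stays where left. Near the end its nose catches under the adaptor's head. The coupling goes on freely only if the arm is below 0.35.
- cam_blue (a joint): The same for the blue cam arm. When the first of the two arms is closed the coupling may rock up to 7 degrees towards it; closing the second draws it straight and fully down again. Pressed too hard, the second may force the first back a little; it is then pressed home again.
- cam_red_pin (a point): Hinge pin of the red arm: 30 mm from the coupling's axis on its +y side, 46 mm below the neck point; the hinge axis is level, along the coupling's x. z of this point's frame follows the arm; use the position only.
- cam_blue_pin (a point): The same for the blue arm, on the coupling's -y side.
- cam_red_tip (a point): Centre of the round finger end of the red arm (22 mm across, 5 mm thick), 64 mm from the pin; the arm itself is a straight bar 16 mm wide and 5 mm thick from the pin to here, and reaches 75 mm from the pin in all. Use the position only.
- cam_blue_tip (a point): The same for the blue arm.
- ref_ball: Bystander: white reference ball on a stem, 87 mm tall, foot 60 mm across; origin under its foot.
- dot_jar: Bystander: jar with a yellow cap, 52 mm across, 65 mm tall; origin under its foot.
- carton: Bystander: small open carton 70 x 90 x 50 mm; origin under its floor.
Not all that is in view belongs to the job. What is meant by the part that bears neck is not purple, and is the smaller of those in its own colour.

How it is judged (in metres and radians):
On the way, in this order (a step that is already met when the one before it is completed fails the run):
1. the coupling is pushed fully home on the adaptor (within 1.8 mm, upright) with both cam arms still open (z of neck in the frame of adaptor_top below 0.0328 m and horizontal distance between neck and adaptor_top below 0.006 m and angle between neck's own z axis and vertical below 0.08 rad and value of joint each of cam_red, cam_blue below 0.9 rad), for 0.2 s.
2. one cam arm is fully closed while the other is still open and the coupling sits on the adaptor (z of neck in the frame of adaptor_top below 0.038 m and horizontal distance between neck and adaptor_top below 0.015 m and ((value of joint cam_red above 1.63 rad and value of joint cam_blue below 0.9 rad) or (value of joint cam_blue above 1.63 rad and value of joint cam_red below 0.9 rad))), for 0.2 s.
At the end, for the whole second after the job is handed in: The coupling sits on the adaptor, home within 1.8 mm, centred within 5 mm and upright within 0.06 rad, and both cam arms are closed (joint above 1.63 of 1.7 rad) (z of neck in the frame of adaptor_top between 0.028 and 0.0328 m and horizontal distance between neck and adaptor_top below 0.005 m and angle between neck's own z axis and vertical below 0.06 rad and value of joint each of cam_red, cam_blue above 1.63 rad); the robot touches nothing.
It fails at once if the coupling is rammed on the adaptor or its plate (more than 60 N between them while both cam arms are open) (contact force between coupling and plate above 60 N and value of joint each of cam_red, cam_blue below 0.9 rad).
It fails at once if the red cam arm is pressed or squeezed by the fingers with more than 30 N (contact force between cam_red and the fingers above 30 N).
It fails at once if the blue cam arm is pressed or squeezed by the fingers with more than 30 N (contact force between cam_blue and the fingers above 30 N).
It fails at once if the coupling is tipped over (more than 0.6 rad) (angle between neck's own z axis and vertical above 0.6 rad).
It fails at once if a bystander is moved by more than 25 mm (distance of any of ref_ball, dot_jar, carton from where it was at the start of the episode above 0.025 m).
It also fails if it takes over 72 s, if anything falls off the work surface, if the arm or the gripper's body presses on something with over 40 N, if the wrist force passes 120 N, or if a joint passes its speed limit or range.

### The arm

A 6-joint arm with a two-finger parallel gripper is mounted at the origin on the work surface. World frame = base frame: x ahead of the robot, y to its left, z up, the work surface at z = 0. Lengths are in m, angles in degrees, forces in N, time in s.
With the tool pointing down it reaches from about 0.4 to 0.825 m from the base axis. Payload 7 kg.
Tool frame: the origin (TCP) lies midway between the tips of the shut fingers; the grasp point (between the pads) lies 19 mm behind it; z points along the fingers, y is the direction in which the jaws open and shut (so a half turn about z gives the same grasp; the last joint's range is limited). The gripper opens to 88 mm and grips with 3 to 60 N. Pads are 19 mm wide; open, the fingers measure 130 mm over their backs; the gripper's body (78 mm by 193 mm) begins 47 mm behind the grasp point.
Start: joints at [84.059, 20.546, 0.682, 0, -70.136, -16.507], TCP at [0.258, 0.624, 0.227] pointing down, gripper open.
Joint ranges: [-176.03, 176.03], [-82.01, 121.73], [-58.28, 71.71], [-173.87, 95.51], [-174.79, -0.11], [-173.66, 173.66]. Speed limits (degrees/s): [136.94, 136.94, 172.46, 180, 180, 180].

### API

Orientations are given as [roll, pitch, yaw] about the fixed x, y, z axes, in that order (R = Rz(yaw) Ry(pitch) Rx(roll)).
In Python, from plant import r gives the robot as it stands. The module is installed in compiled form; this text tells all that it offers.
- The arm moves only by the tool send_rows, never from a script. Its argument "motion" is a list of rows, each an object with "travel": the shift along the tool's x, y, z in m, a list of three; "spin": the turn about the tool's z in degrees. In form: [{"travel": [tx, ty, tz], "spin": spin}, ...]. A call has 1 to 5 rows; each row shifts and turns the pose as measured when the row begins, along the tool's axes as they then stand; what a row does not reach is not made up. A row lasts 1/12 s, in which the tool goes at most 41.7 mm and 7.16 degrees, less where a joint would pass 70% of its speed; a pose out of reach is approached as far as the arm can. A call is refused whole if a number of a shift passes 0.0417 or a number of a turn 7.16, either way. A call with a gripper value outside its range is refused whole. "gripper" is the gripper command: -1 is shut, 1 is fully open, values between are in proportion, set as the call begins (left out, the last holds). The fingers move at their own pace and stop on an object; "squeeze" is the grip in N (left out, the last holds). Time passes only in rows, so rows that do not move let the fingers close. It gives the time, the measured TCP pose, the force and the opening at its end, in the units of the state.
- r.get_state(): the state, without advancing time (a new reading comes with each control period).
- r.capture(name): name is "side" or "top"; returns (picture, depth): 384x512x3 uint8, blue, green, red; 384x512 float32, m along the optical axis (not along the pixel's ray), 0 where there is no reading.
- r.get_calibration(name): a dict with "fov_y" (degrees; the focal length in pixels is half the picture's height over the tangent of half this angle, whatever the lens; pixels are square), "cx", "cy" (the principal point, pixels), "origin" and "orientation" of the camera in the world. Camera axes: x right, y down, z forward; pixel columns grow to the right and rows downward; lengths in m; the calibration is good to about 2 mm. A picture is of the moment at which its call begins. get_calibration takes no time and is no camera call.
- r.close_job(): hands the job in, once; it reports no verdict.
Trained networks look in the newest picture that a camera, given by its name, has taken for a name from the list of things; names that differ only in an ending like _2 or _b are one class to them, and where a whole thing is asked for, a point or a joint stands for the part that bears it (a point fixed in the world has none). Each returns a list of dicts, best first, with "conf" (0 to 1); they miss things now and then, are a little off and sometimes report something else, mostly with a low value. They report only what shows in the picture. A call takes as long as a camera call. They do not tell look-alikes from the thing itself.
- r.boxes_of(camera, target): "at" ([x, y, z] in m, in the coordinates of the camera as it stood for that picture, good to about 4 mm: the middle of the surface that is visible of it).
- r.pinpoint(camera, target): "at" ([x, y, z] in m, in the coordinates of the camera as it stood for that picture, good to about 4 mm: a listed point, or the origin of a listed thing).
The state is a dict: "time_s": time; "joints": joint angles; "qd": joint speeds; "joint_torque": joint torques, N m; "tcp_pos": TCP position; "eef_rot": TCP orientation; "contact_force": force on the tool from outside, world axes, zero at the start; "moment": the same for the moment, N m; "gripper_width": finger opening in m.
Only numpy, scipy, OpenCV 4.12 (cv2) and the standard library are available. Lean on these libraries where they do the work, as an engineer would, in place of code of your own. Each camera call takes 0.05 s, during which the arm holds its last target. There are 200 camera calls.

## Working session

There is one attempt and no reset: what is moved stays moved. The work goes in short steps, Python scripts to look and compute and a tool call to move; the robot and the scene stay as the last step left them, time stands still between calls to the robot, and variables do not carry over. Pictures are saved under pics/ and viewed, about 8 in all and at most 12, crops included, and the job is handed in when it is done.

Besides the shell and the picture viewer there is one more tool, called after "Emit:" as name([rows], argument=value, ...), one row to a line, values as JSON. send_rows: Moves the arm, as the interface text tells. Its arguments: {"type":"object","properties":{"motion":{"type":"array"},"gripper":{"type":"number"},"squeeze":{"type":"number"}},"required":["motion"]}

```bash
mkdir -p pics; cat > h.py <<'E'
import numpy as np, cv2
from plant import r
from scipy.spatial.transform import Rotation as R
def cam(n):
    c=r.get_calibration(n); return c
def T(n):
    c=cam(n); o=np.array(c["orientation"],float)
    M=o if o.shape==(3,3) else R.from_euler('xyz',o,degrees=True).as_matrix()
    return M,np.array(c["origin"])
def w(n,p):
    M,t=T(n); return M@np.array(p)+t
def px(n,P):
    M,t=T(n); p=M.T@(np.array(P)-t); c=cam(n); f=192/np.tan(np.radians(c["fov_y"]/2))
    return c["cx"]+f*p[0]/p[2], c["cy"]+f*p[1]/p[2]
def cloud(n,d):
    c=cam(n); M,t=T(n); f=192/np.tan(np.radians(c["fov_y"]/2))
    v,u=np.mgrid[:384,:512]; P=np.stack([(u-c["cx"])/f*d,(v-c["cy"])/f*d,d],-1)
    return P@M.T+t
def st():
    s=r.get_state(); print("t",round(s["time_s"],2),"tcp",np.round(s["tcp_pos"],4),"rot",np.round(s["eef_rot"],1),"F",np.round(s["contact_force"],1),"M",np.round(s["moment"],2),"w",round(s["gripper_width"],4)); return s
E
python3 - <<'E'
from h import *
st()
for n in("side","top"):
    print(n,cam(n)); im,d=r.capture(n); cv2.imwrite(f"pics/{n}0.png",im); np.save(f"pics/{n}0.npy",d)
    for t in ["neck","adaptor_top","mouth","cam_red_tip","cam_blue_tip","cam_red_pin","cam_blue_pin","ref_ball","dot_jar","carton"]:
        print(t,[(round(x["conf"],2),np.round(w(n,x["at"]),3).tolist()) for x in r.pinpoint(n,t)])
st()
E
```

```text
t 0.0 tcp [0.2576 0.6234 0.2256] rot [179.9  -0.  -22.5] F [ 0.3  0.  -0. ] M [ 0.   -0.05 -0.07] w 0.0875
side {'fov_y': 43.61032899473274, 'cx': 257.0911636040585, 'cy': 182.38171949304075, 'origin': array([-0.18798796, -0.88239851,  0.91199701]), 'orientation': array([-124.96244385,    0.77699   ,  -36.31647234])}
neck [(0.72, [0.539, 0.413, 0.075]), (0.68, [0.275, 0.218, 0.099])]
adaptor_top []
mouth [(0.86, [0.54, 0.414, 0.005]), (0.85, [0.268, 0.211, 0.002]), (0.73, [0.499, 0.187, 0.001])]
cam_red_tip [(0.58, [0.538, 0.267, 0.049]), (0.55, [0.38, 0.25, 0.088]), (0.37, [0.462, 0.395, 0.064])]
cam_blue_tip [(0.53, [0.161, 0.181, 0.092]), (0.45, [0.614, 0.437, 0.066]), (0.4, [0.464, 0.116, 0.063])]
cam_red_pin [(0.62, [0.508, 0.408, 0.027]), (0.53, [0.309, 0.227, 0.038])]
cam_blue_pin [(0.58, [0.228, 0.201, 0.036]), (0.54, [0.492, 0.162, 0.028]), (0.52, [0.563, 0.423, 0.028]), (0.28, [0.746, 0.251, 0.002])]
ref_ball [(0.86, [0.733, -0.246, 0.003])]
dot_jar [(0.88, [0.75, -0.025, 0.004]), (0.71, [0.493, -0.215, 0.121])]
carton [(0.97, [0.748, 0.249, 0.002])]
top {'fov_y': 57.422026
[... 535 characters left out ...]
65, [0.537, 0.268, 0.052])]
cam_blue_tip [(0.66, [0.616, 0.435, 0.062]), (0.5, [0.157, 0.175, 0.088]), (0.45, [0.463, 0.12, 0.062])]
cam_red_pin [(0.51, [0.734, -0.246, 0.004]), (0.48, [0.512, 0.213, 0.024]), (0.48, [0.311, 0.224, 0.038]), (0.36, [0.495, -0.214, 0.005]), (0.27, [0.501, 0.186, 0.0])]
cam_blue_pin [(0.81, [0.228, 0.195, 0.038]), (0.61, [0.484, 0.159, 0.029]), (0.46, [0.565, 0.424, 0.023])]
ref_ball [(0.91, [0.729, -0.243, 0.004]), (0.35, [0.496, 0.185, -0.0])]
dot_jar [(0.87, [0.746, -0.026, 0.001])]
carton [(0.82, [0.743, 0.254, -0.0]), (0.69, [0.494, -0.212, 0.005])]
t 1.1 tcp [0.2578 0.6238 0.2266] rot [-180.     0.   -22.4] F [-0.7  0.5 -0.9] M [-0.02 -0.02  0.04] w 0.0881
```

```bash
python3 - <<'E'
import cv2,numpy as np
a=cv2.imread("pics/side0.png");b=cv2.imread("pics/top0.png")
cv2.imwrite("pics/both0.png",cv2.resize(np.vstack([a,b]),(450,600)) if 0 else np.hstack([cv2.resize(a,(400,300)),cv2.resize(b,(400,300))]))
E
```

```text
(no output)
```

View pics/side0.png

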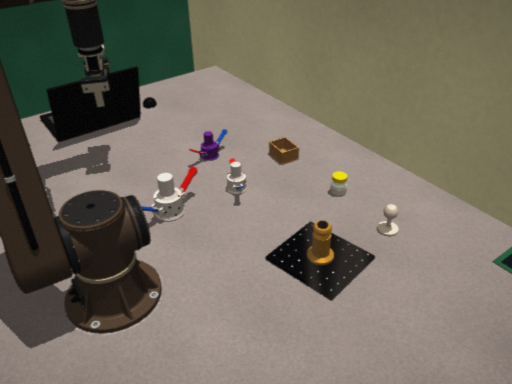

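View pics/top0.png

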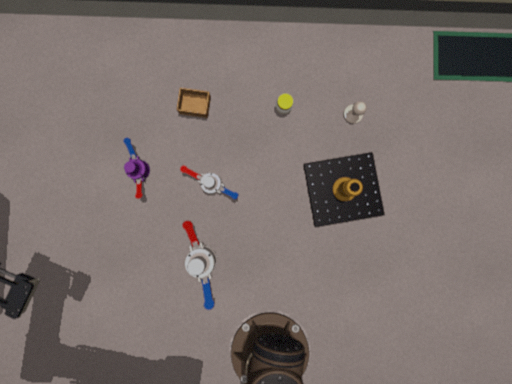

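The small white coupling in side view is at about (236,178) and in top view at (209,184). That makes it the target, because the larger white one, at (199,264) in the top view, and the purple one are decoys. The adaptor is at (322,235) in side and (350,187) in top. Next I'll refine these positions with the depth images.

```bash
cat > m.py <<'E'
from h import *
def fit(P):  # circle centre, radius
    A=np.c_[2*P[:,:2],np.ones(len(P))]; s=np.linalg.lstsq(A,(P[:,:2]**2).sum(1),rcond=None)[0]
    return s[:2],np.sqrt(s[2]+s[0]**2+s[1]**2)
def meas(n,im,d,c,ra=.14):
    P=cloud(n,d); ok=(d>0)&(np.hypot(P[...,0]-c[0],P[...,1]-c[1])<ra)
    hsv=cv2.cvtColor(im,cv2.COLOR_BGR2HSV).astype(int); H,S,V=hsv[...,0],hsv[...,1],hsv[...,2]
    red=ok&((H<8)|(H>172))&(S>150)&(V>60); blue=ok&(H>105)&(H<130)&(S>150)&(V>50)
    out={}
    for k,m in(("red",red),("blue",blue)):
        Q=P[m]
        if len(Q)<8: continue
        u=np.linalg.svd(Q-Q.mean(0),full_matrices=False)[2][0]; rr=np.hypot(*(Q[:,:2]-c).T)
        far=Q[rr>np.percentile(rr,90)].mean(0); near=Q[rr<np.percentile(rr,15)].mean(0)
        e=np.degrees(np.arctan2(far[2]-near[2],np.hypot(*(far-near)[:2])))
        az=np.degrees(np.arctan2(*(far-near)[:2][::-1]))
        print(n,k,len(Q),"far",far.round(4),"near",near.round(4),"elev",e.round(1),"joint",np.radians(36-e).round(2),"az",az.round(1))
    return P,ok
E
python3 - <<'E'
from m import *
for n in("top","side"):
    im=cv2.imread(f"pics/{n}0.png"); d=np.load(f"pics/{n}0.npy")
    P,ok=meas(n,im,d,np.array([.499,.187]),.11)
    Q=P[ok&(P[...,2]>.083)&(np.hypot(P[...,0]-.499,P[...,1]-.187)<.03)]; print("necktop",len(Q),Q.mean(0).round(4),fit(Q), Q.max(0).round(3))
    P,ok=meas(n,im,d,np.array([.493,-.217]),.01)
    for lo,hi in((.112,.13),(.06,.11)):
        Q=P[ok|((np.hypot(P[...,0]-.493,P[...,1]+.217)<.04))]; Q=Q[(Q[:,2]>lo)&(Q[:,2]<hi)]
        if len(Q)>5: print("adapt",lo,len(Q),Q.mean(0).round(4),Q.min(0).round(4),Q.max(0).round(4),fit(Q))
    Q=P[(np.hypot(P[...,0]-.493,P[...,1]+.217)<.18)&(P[...,2]>.006)&(P[...,2]<.02)]; print("plate",Q[:,:2].min(0),Q[:,:2].max(0),Q[:,2].mean())
    F=P[(abs(P[...,0]-.6)<.05)&(abs(P[...,1]-.05)<.05)]; print("floor z",F[:,2].mean())
E
```

```text
top red 95 far [0.541  0.2727 0.0535] near [0.5209 0.2351 0.0375] elev 20.6 joint 0.27 az 61.9
top blue 65 far [0.4614 0.1106 0.0677] near [0.4771 0.1449 0.0418] elev 34.4 joint 0.03 az -114.6
necktop 109 [0.4988 0.1886 0.0933] (array([0.49877107, 0.18868166]), np.float64(0.011774394825061697)) [0.515 0.204 0.099]
adapt 0.112 213 [ 0.4923 -0.2149  0.1186] [ 0.4708 -0.2374  0.1121] [ 0.5152 -0.1928  0.1264] (array([ 0.49246526, -0.21572247]), np.float64(0.016135716885847907))
adapt 0.06 84 [ 0.4887 -0.2     0.0846] [ 0.4691 -0.2356  0.0603] [ 0.5159 -0.1923  0.1099] (array([ 0.49283773, -0.21673029]), np.float64(0.023392705949131943))
plate [ 0.37478978 -0.37667134] [ 0.6440786  -0.09039719] 0.011477944452095976
floor z -0.0002435863873548119
side red 17 far [0.5436 0.2778 0.0546] near [0.5307 0.2657 0.0531] elev 5.0 joint 0.54 az 43.2
necktop 73 [0.4989 0.1846 0.0919] (array([0.500474  , 0.18658826]), np.float64(0.012859682101111342)) [0.52  0.203 0.099]
adapt 0.112 190 [ 0.4903 -0.222   0.1192] [ 0.4714 -0.2429  0.112 ] [ 0.5159 -0.1947  0.1276] (array([ 0.49230474, -0.2201255 ]), np.float64(0.0158072365788194))
adapt 0.06 255 [ 0.4841 -0.2282  0.0827] [ 0.4684 -0.2427  0.0601] [ 0.5151 -0.1956  0.1099] (array([ 0.4924429 , -0.21985478]), np.float64(0.019043574521591267))
plate [ 0.37700026 -0.38083114] [ 0.64909983 -0.05770453] 0.012580847761047025
floor z 0.000642518920666219
```

Emit:
send_rows([
  {"travel": [0, 0.0, 0], "spin": 7},
  {"travel": [0, 0.03, 0], "spin": 7},
  {"travel": [0, 0.03, 0], "spin": 7},
  {"travel": [0, 0.03, 0], "spin": 7},
  {"travel": [0, 0.03, 0], "spin": 7},
], gripper=1, squeeze=25)

```text
time_s: 1.52
tcp_pos: [0.1825, 0.5325, 0.2229]
eef_rot: [179.9, -0.2, -58.2]
contact_force: [-1.2, 0.2, -0.1]
gripper_width: 0.0878
```

```bash
cat > plan.py <<'E'
from h import *
def plan(goal,yaw,n,z=None):
    s=st(); p=np.array(s["tcp_pos"]); y=s["eef_rot"][2]; g=np.array(goal); dy=(yaw-y+180)%360-180
    ns=max(n,1); rows=[]
    for i in range(ns):
        step=(g-p)/ns; a=np.radians(y+dy*i/ns); x=np.array([np.cos(a),np.sin(a)]); yy=np.array([np.sin(a),-np.cos(a)])
        print([round(float(v),4) for v in (step[:2]@x,step[:2]@yy,-step[2])],"spin",round(-dy/ns,2))
E
python3 -c "
from plan import *
plan([.499,.187,.2],-116.3,14)"
```

```text
t 1.52 tcp [0.1825 0.5325 0.2229] rot [179.9  -0.2 -58.2] F [-1.2  0.2 -0.1] M [ 0.08  0.09 -0.02] w 0.0878
[0.0329, -0.0062, 0.0016] spin 4.15
[0.0323, -0.0086, 0.0016] spin 4.15
[0.0316, -0.0109, 0.0016] spin 4.15
[0.0308, -0.0132, 0.0016] spin 4.15
[0.0297, -0.0154, 0.0016] spin 4.15
[0.0285, -0.0175, 0.0016] spin 4.15
[0.0272, -0.0195, 0.0016] spin 4.15
[0.0257, -0.0214, 0.0016] spin 4.15
[0.0241, -0.0232, 0.0016] spin 4.15
[0.0224, -0.0249, 0.0016] spin 4.15
[0.0205, -0.0264, 0.0016] spin 4.15
[0.0185, -0.0279, 0.0016] spin 4.15
[0.0165, -0.0291, 0.0016] spin 4.15
[0.0143, -0.0302, 0.0016] spin 4.15
```

Emit:
send_rows([
  {"travel": [0.033, -0.006, 0.001], "spin": 4.5},
  {"travel": [0.032, -0.009, 0.001], "spin": 4.5},
  {"travel": [0.0315, -0.011, 0.001], "spin": 4.5},
  {"travel": [0.031, -0.013, 0.001], "spin": 4.5},
  {"travel": [0.03, -0.0155, 0.001], "spin": 4.5},
])

```text
time_s: 1.93
tcp_pos: [0.2878, 0.4042, 0.2196]
eef_rot: [-179.9, 0.1, -81.2]
contact_force: [0.4, 0.9, 0.5]
gripper_width: 0.0873
```

Emit:
send_rows([
  {"travel": [0.0285, -0.0175, 0.001], "spin": 4.5},
  {"travel": [0.027, -0.0195, 0.001], "spin": 4.5},
  {"travel": [0.0255, -0.0215, 0.001], "spin": 4.5},
  {"travel": [0.024, -0.023, 0.001], "spin": 4.5},
  {"travel": [0, 0, 0], "spin": 0},
])

```text
time_s: 2.35
tcp_pos: [0.3774, 0.2925, 0.217]
eef_rot: [-179.9, 0.2, -100.5]
contact_force: [-0.5, -0.4, -0.3]
gripper_width: 0.0878
```

```bash
python3 -c "
from plan import *
plan([.499,.187,.17],-116.3,5)"
```

```text
t 2.35 tcp [0.3774 0.2925 0.217 ] rot [-179.9    0.2 -100.5] F [-0.5 -0.4 -0.3] M [ 0.08  0.04 -0.02] w 0.0878
[0.0163, -0.0277, 0.0094] spin 3.16
[0.0148, -0.0286, 0.0094] spin 3.16
[0.0132, -0.0294, 0.0094] spin 3.16
[0.0115, -0.0301, 0.0094] spin 3.16
[0.0098, -0.0306, 0.0094] spin 3.16
```

Emit:
send_rows([
  {"travel": [0.0163, -0.0277, 0.009], "spin": 3.2},
  {"travel": [0.0148, -0.0286, 0.009], "spin": 3.2},
  {"travel": [0.0132, -0.0294, 0.009], "spin": 3.2},
  {"travel": [0.0115, -0.03, 0.009], "spin": 3.2},
  {"travel": [0.0098, -0.0306, 0.009], "spin": 3.2},
])

```text
time_s: 2.77
tcp_pos: [0.5029, 0.1862, 0.1749]
eef_rot: [-179.8, 0.9, -116.8]
contact_force: [-0.0, 1.1, 0.5]
gripper_width: 0.0881
```

Emit:
send_rows([
  {"travel": [0, 0, 0], "spin": 0},
])

```text
time_s: 2.85
tcp_pos: [0.5049, 0.1831, 0.173]
eef_rot: [-179.9, 0.7, -117.1]
contact_force: [-0.6, 0.6, 0.4]
gripper_width: 0.0879
```

```bash
python3 -c "
from plan import *
plan([.499,.187,.10],-116.3,2)
print(r.get_state()['joints'])"
```

```text
t 2.85 tcp [0.5049 0.1831 0.173 ] rot [-179.9    0.7 -117.1] F [-0.6  0.6  0.4] M [ 0.04 -0.1  -0.03] w 0.0879
[-0.0004, 0.0035, 0.0365] spin -0.41
[-0.0004, 0.0035, 0.0365] spin -0.41
[ 40.73607829   9.67436765 -21.55217547  -0.18723419 -58.0353071
 -67.75440979]
```

Emit:
send_rows([
  {"travel": [0, 0.0035, 0.025], "spin": -0.4},
  {"travel": [0, 0.0035, 0.025], "spin": -0.4},
  {"travel": [0, 0, 0.018], "spin": 0},
  {"travel": [0, 0, 0], "spin": 0},
  {"travel": [0, 0, 0], "spin": 0},
])

```text
time_s: 3.27
tcp_pos: [0.502, 0.1857, 0.1037]
eef_rot: [-179.7, 0.9, -116.5]
contact_force: [0.1, 0.7, 1.1]
gripper_width: 0.0878
```

```bash
python3 -c "
from plan import *
plan([.499,.187,.058],-116.3,2)"
```

```text
t 3.27 tcp [0.502  0.1857 0.1037] rot [-179.7    0.9 -116.5] F [0.1 0.7 1.1] M [ 0.04 -0.1  -0.04] w 0.0878
[0.0001, 0.0016, 0.0228] spin -0.12
[0.0001, 0.0016, 0.0228] spin -0.12
```

Emit:
send_rows([
  {"travel": [0, 0.002, 0.018], "spin": 0},
  {"travel": [0, 0.001, 0.015], "spin": 0},
  {"travel": [0, 0, 0.01], "spin": 0},
  {"travel": [0, 0, 0], "spin": 0},
])

```text
time_s: 3.6
tcp_pos: [0.5024, 0.1907, 0.0646]
eef_rot: [-179.5, 1.2, -116.4]
contact_force: [-0.3, -0.4, 0.5]
gripper_width: 0.0877
```

```bash
python3 - <<'E'
from plan import *
plan([.499,.187,.058],-116.3,1)
im,d=r.capture("side"); u,v=px("side",[.5,.187,.06]); u,v=int(u),int(v)
c=im[v-60:v+60,u-80:u+80]; cv2.imwrite("pics/g1.png",cv2.resize(c,None,fx=4,fy=4,interpolation=2))
E
```

```text
t 3.6 tcp [0.5024 0.1907 0.0646] rot [-179.5    1.2 -116.4] F [-0.3 -0.4  0.5] M [ 0.04  0.02 -0.04] w 0.0877
[0.0048, 0.0014, 0.0066] spin -0.06
```

View pics/g1.png

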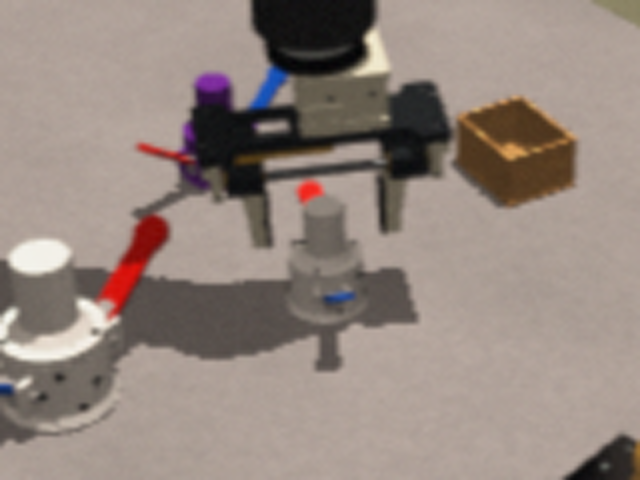

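The fingers straddle the small coupling's neck (crop pixels about 325,225) with the arms clear. I'll lower it the last bit and close.

Emit:
send_rows([
  {"travel": [0.0045, 0.001, 0.004], "spin": 0},
  {"travel": [0, 0, 0.002], "spin": 0},
  {"travel": [0, 0, 0], "spin": 0},
])

```text
time_s: 3.9
tcp_pos: [0.5014, 0.1885, 0.062]
eef_rot: [-179.4, 1.5, -116.3]
contact_force: [0.0, -0.1, -0.2]
gripper_width: 0.0878
```

Emit:
send_rows([
  {"travel": [0, 0, 0], "spin": 0},
  {"travel": [0, 0, 0], "spin": 0},
  {"travel": [0, 0, 0], "spin": 0},
  {"travel": [0, 0, 0], "spin": 0},
  {"travel": [0, 0, 0], "spin": 0},
], gripper=-1, squeeze=35)

```text
time_s: 4.32
tcp_pos: [0.5023, 0.189, 0.0639]
eef_rot: [-179.3, 1.6, -116.3]
contact_force: [0.3, -0.1, -0.1]
gripper_width: 0.0599
```

Emit:
send_rows([
  {"travel": [0, 0, 0], "spin": 0},
  {"travel": [0, 0, 0], "spin": 0},
  {"travel": [0, 0, 0], "spin": 0},
  {"travel": [0, 0, 0], "spin": 0},
  {"travel": [0, 0, 0], "spin": 0},
])

```text
time_s: 4.73
tcp_pos: [0.5021, 0.189, 0.0638]
eef_rot: [-179.3, 1.6, -116.3]
contact_force: [0.7, -0.1, -1.9]
gripper_width: 0.0319
```

Emit:
send_rows([
  {"travel": [0, 0, -0.005], "spin": 0},
  {"travel": [0, 0, -0.015], "spin": 0},
  {"travel": [0, 0, -0.03], "spin": 0},
  {"travel": [0, 0, -0.03], "spin": 0},
  {"travel": [0, 0, -0.03], "spin": 0},
])

```text
time_s: 5.15
tcp_pos: [0.4931, 0.1824, 0.1684]
eef_rot: [-179.9, 0.5, -116.4]
contact_force: [0.6, 1.1, -4.3]
gripper_width: 0.0319
```

Emit:
send_rows([
  {"travel": [0, 0, -0.03], "spin": 0},
  {"travel": [0, 0, -0.02], "spin": 0},
  {"travel": [0, 0, -0.01], "spin": 0},
  {"travel": [0, 0, 0], "spin": 0},
  {"travel": [0, 0, 0], "spin": 0},
])

```text
time_s: 5.57
tcp_pos: [0.4926, 0.1817, 0.2377]
eef_rot: [-179.8, 0.9, -116.5]
contact_force: [-0.3, 0.5, -4.3]
gripper_width: 0.0315
```

```bash
python3 -c "
from plan import *
plan([.4925,-.2175,.2],-116.3,18)"
```

```text
t 5.57 tcp [0.4926 0.1817 0.2377] rot [-179.8    0.9 -116.5] F [-0.3  0.5 -4.3] M [ 0.01  0.02 -0.01] w 0.0315
[0.0199, -0.0099, 0.0021] spin -0.01
[0.0199, -0.0099, 0.0021] spin -0.01
[0.0199, -0.0099, 0.0021] spin -0.01
[0.0199, -0.0099, 0.0021] spin -0.01
[0.0199, -0.0099, 0.0021] spin -0.01
[0.0199, -0.0099, 0.0021] spin -0.01
[0.0199, -0.0099, 0.0021] spin -0.01
[0.0199, -0.0099, 0.0021] spin -0.01
[0.0199, -0.0099, 0.0021] spin -0.01
[0.0199, -0.0098, 0.0021] spin -0.01
[0.0199, -0.0098, 0.0021] spin -0.01
[0.0199, -0.0098, 0.0021] spin -0.01
[0.0199, -0.0098, 0.0021] spin -0.01
[0.0199, -0.0098, 0.0021] spin -0.01
[0.0199, -0.0098, 0.0021] spin -0.01
[0.0199, -0.0098, 0.0021] spin -0.01
[0.0199, -0.0098, 0.0021] spin -0.01
[0.0199, -0.0098, 0.0021] spin -0.01
```

Emit:
send_rows([
  {"travel": [0.01, -0.005, 0], "spin": 0},
  {"travel": [0.02, -0.01, 0], "spin": 0},
  {"travel": [0.026, -0.013, 0], "spin": 0},
  {"travel": [0.026, -0.013, 0], "spin": 0},
  {"travel": [0.026, -0.013, 0], "spin": 0},
])

```text
time_s: 5.98
tcp_pos: [0.4893, 0.0589, 0.2292]
eef_rot: [179.8, 0.5, -116.1]
contact_force: [0.6, -0.2, -3.8]
gripper_width: 0.032
```

Emit:
send_rows([
  {"travel": [0.026, -0.013, 0], "spin": 0},
  {"travel": [0.026, -0.013, 0], "spin": 0},
  {"travel": [0.026, -0.013, 0], "spin": 0},
  {"travel": [0.026, -0.013, 0], "spin": 0},
  {"travel": [0.026, -0.013, 0], "spin": 0},
])

```text
time_s: 6.4
tcp_pos: [0.4834, -0.0958, 0.2198]
eef_rot: [179.1, 0.0, -116.1]
contact_force: [1.0, 0.3, -3.9]
gripper_width: 0.0317
```

Emit:
send_rows([
  {"travel": [0.026, -0.013, 0], "spin": 0},
  {"travel": [0.02, -0.01, 0], "spin": 0},
  {"travel": [0.01, -0.005, 0], "spin": 0},
  {"travel": [0, 0, 0], "spin": 0},
  {"travel": [0, 0, 0], "spin": 0},
])

```text
time_s: 6.82
tcp_pos: [0.4761, -0.1682, 0.2107]
eef_rot: [178.3, -0.4, -116.5]
contact_force: [0.4, -0.2, -3.7]
gripper_width: 0.0319
```

```bash
python3 -c "
from plan import *
plan([.4925,-.2175,.22],-116.3,4)"
```

```text
t 6.82 tcp [ 0.4761 -0.1682  0.2107] rot [ 178.3   -0.4 -116.5] F [ 0.4 -0.2 -3.7] M [ 0.15 -0.25  0.06] w 0.0319
[0.0092, -0.0092, -0.0023] spin -0.05
[0.0092, -0.0092, -0.0023] spin -0.05
[0.0092, -0.0092, -0.0023] spin -0.05
[0.0092, -0.0091, -0.0023] spin -0.05
```

Emit:
send_rows([
  {"travel": [0.01, -0.01, -0.003], "spin": 0},
  {"travel": [0.01, -0.01, -0.003], "spin": 0},
  {"travel": [0.01, -0.01, -0.003], "spin": 0},
  {"travel": [0.006, -0.006, -0.003], "spin": 0},
  {"travel": [0, 0, 0], "spin": 0},
])

```text
time_s: 7.23
tcp_pos: [0.4899, -0.2155, 0.2173]
eef_rot: [177.8, -0.5, -116.4]
contact_force: [0.9, -0.8, -3.7]
gripper_width: 0.0316
```

```bash
cat > look.py <<'E'
from m import *; from plan import *
def look(name,tgt=("neck","mouth","adaptor_top"),view=None):
    for n in("top","side"):
        im,d=r.capture(n); cv2.imwrite(f"pics/{name}_{n}.png",im); np.save(f"pics/{name}_{n}.npy",d)
        for t in tgt: print(n,t,[(round(x["conf"],2),np.round(w(n,x["at"]),4).tolist()) for x in r.pinpoint(n,t) if np.hypot(*(w(n,x["at"])[:2]-[.4925,-.2175]))<.15])
        P,ok=meas(n,im,d,np.array([.4925,-.2175]),.13)
E
python3 - <<'E'
from look import *
plan([.4925,-.2175,.21],-116.3,3)
look("c1")
for n in("top","side"):
    d=np.load(f"pics/c1_{n}.npy"); im=cv2.imread(f"pics/c1_{n}.png"); P=cloud(n,d)
    near=(np.hypot(P[...,0]-.4925,P[...,1]+.2175)<.06)
    for lo,hi in((.15,.2),(.03,.11)):
        Q=P[near&(P[...,2]>lo)&(P[...,2]<hi)&(d>0)]
        if len(Q)>10: print(n,lo,len(Q),Q.mean(0).round(4),fit(Q))
s=cv2.imread("pics/c1_side.png")[150:310,230:430]; cv2.imwrite("pics/c1v.png",cv2.resize(s,None,fx=3.5,fy=3.5,interpolation=2))
E
```

```text
t 7.23 tcp [ 0.4899 -0.2155  0.2173] rot [ 177.8   -0.5 -116.4] F [ 0.9 -0.8 -3.7] M [ 0.05 -0.45 -0.04] w 0.0316
[0.0002, -0.0011, 0.0024] spin -0.03
[0.0002, -0.0011, 0.0024] spin -0.03
[0.0002, -0.0011, 0.0024] spin -0.03
top neck []
top mouth []
top adaptor_top []
top blue 67 far [ 0.4504 -0.2939  0.2252] near [ 0.4534 -0.2054  0.4194] elev -65.5 joint 1.77 az -92.0
side neck [(0.71, [0.4884, -0.2147, 0.2267])]
side mouth [(0.75, [0.4848, -0.2149, 0.1571]), (0.34, [0.4966, -0.2148, 0.1156])]
side adaptor_top [(0.96, [0.4948, -0.217, 0.1184])]
side blue 18 far [ 0.4491 -0.296   0.2281] near [ 0.463  -0.2562  0.1969] elev 36.5 joint -0.01 az -109.3
side 0.15 359 [ 0.4691 -0.2315  0.1796] (array([ 0.48237956, -0.22174359]), np.float64(0.02592837557887622))
side 0.03 417 [ 0.4833 -0.2288  0.0686] (array([ 0.49270684, -0.21951883]), np.float64(0.01994893359692342))
```

View pics/c1v.png

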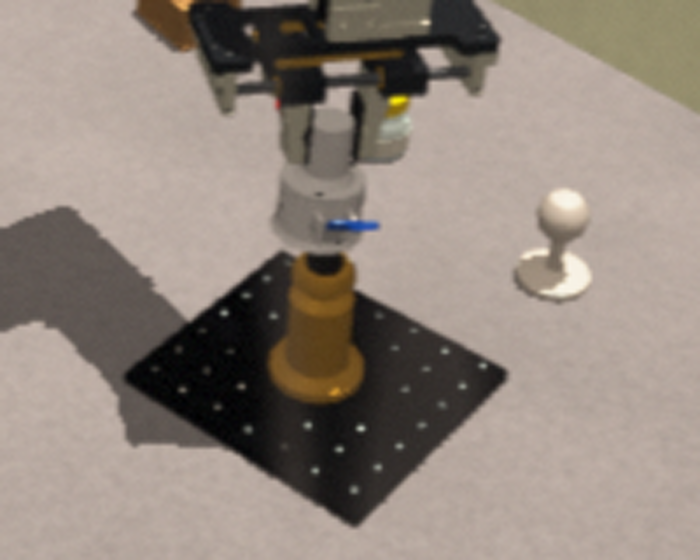

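The coupling hangs just above the adaptor, with mouth rim at crop (320,240) and adaptor head at (323,265). The tool tilts about 2°, which leaves the mouth roughly 6 mm off, so I'll shift it and lower it while watching the force.

Emit:
send_rows([
  {"travel": [0, -0.0035, 0.003], "spin": 0},
  {"travel": [0, -0.003, 0.006], "spin": 0},
  {"travel": [0, 0, 0.008], "spin": 0},
  {"travel": [0, 0, 0.008], "spin": 0},
  {"travel": [0, 0, 0], "spin": 0},
])

```text
time_s: 8.05
tcp_pos: [0.495, -0.2166, 0.1901]
eef_rot: [177.9, -0.4, -116.3]
contact_force: [-0.6, 0.0, -3.8]
gripper_width: 0.0312
```

```bash
python3 - <<'E'
from look import *
plan([.495,-.2188,.18],-116.3,1)
look("c2",("neck","mouth"))
E
```

```text
t 8.05 tcp [ 0.495  -0.2166  0.1901] rot [ 177.9   -0.4 -116.3] F [-0.6  0.  -3.8] M [ 0.1  -0.1   0.05] w 0.0312
[0.002, -0.0009, 0.0101] spin 0.01
top neck []
top mouth []
top blue 62 far [ 0.4567 -0.2957  0.1972] near [ 0.4573 -0.2088  0.3923] elev -66.0 joint 1.78 az -90.4
side neck [(0.58, [0.491, -0.2148, 0.2047]), (0.18, [0.4906, -0.2176, 0.1282])]
side mouth [(0.57, [0.4934, -0.221, 0.1321])]
side blue 24 far [ 0.4569 -0.299   0.2027] near [ 0.4687 -0.2579  0.1712] elev 36.4 joint -0.01 az -106.0
```

Emit:
send_rows([
  {"travel": [0.002, 0.001, 0.005], "spin": 0},
  {"travel": [0, 0, 0.006], "spin": 0},
  {"travel": [0, 0, 0.006], "spin": 0},
  {"travel": [0, 0, 0], "spin": 0},
])

```text
time_s: 8.68
tcp_pos: [0.4944, -0.2184, 0.1753]
eef_rot: [178.2, -0.3, -116.3]
contact_force: [0.5, 0.0, -4.3]
gripper_width: 0.0319
```

```bash
python3 -c "
from plan import *
plan([.495,-.2188,.16],-116.3,1)"
```

```text
t 8.68 tcp [ 0.4944 -0.2184  0.1753] rot [ 178.2   -0.3 -116.3] F [ 0.5  0.  -4.3] M [ 0.18 -0.25  0.02] w 0.0319
[0.0001, -0.0007, 0.0153] spin 0.03
```

Emit:
send_rows([
  {"travel": [0, 0, 0.004], "spin": 0},
  {"travel": [0, 0, 0.004], "spin": 0},
  {"travel": [0, 0, 0], "spin": 0},
])

```text
time_s: 8.93
tcp_pos: [0.4959, -0.218, 0.1671]
eef_rot: [178.4, -0.2, -116.3]
contact_force: [1.3, 1.9, -3.5]
gripper_width: 0.0314
```

Emit:
send_rows([
  {"travel": [0, 0, 0.004], "spin": 0},
  {"travel": [0, 0, 0.004], "spin": 0},
  {"travel": [0, 0, 0], "spin": 0},
])

```text
time_s: 9.18
tcp_pos: [0.4956, -0.2173, 0.1581]
eef_rot: [178.4, -0.2, -116.2]
contact_force: [2.2, 1.2, -4.5]
gripper_width: 0.0318
```

```bash
python3 -c "
from plan import *
plan([.4945,-.2188,.15],-116.3,1)"
```

```text
t 9.18 tcp [ 0.4956 -0.2173  0.1581] rot [ 178.4   -0.2 -116.2] F [ 2.2  1.2 -4.5] M [ 0.7  -0.75 -0.02] w 0.0318
[0.0018, 0.0003, 0.0081] spin 0.05
```

Emit:
send_rows([
  {"travel": [0, 0, 0.004], "spin": 0},
  {"travel": [0, 0, 0.004], "spin": 0},
  {"travel": [0, 0, 0], "spin": 0},
])

```text
time_s: 9.43
tcp_pos: [0.4951, -0.2172, 0.149]
eef_rot: [178.3, -0.2, -116.2]
contact_force: [1.4, 1.9, -4.5]
gripper_width: 0.0317
```

Emit:
send_rows([
  {"travel": [0, 0, 0.002], "spin": 0},
  {"travel": [0, 0, 0.002], "spin": 0},
  {"travel": [0, 0, 0], "spin": 0},
])

```text
time_s: 9.68
tcp_pos: [0.4951, -0.2174, 0.1454]
eef_rot: [178.4, -0.2, -116.2]
contact_force: [0.7, 3.0, -3.8]
gripper_width: 0.0323
```

Emit:
send_rows([
  {"travel": [0, 0, 0.002], "spin": 0},
  {"travel": [0, 0, 0.002], "spin": 0},
], squeeze=50)

```text
time_s: 9.85
tcp_pos: [0.4952, -0.2175, 0.1434]
eef_rot: [178.4, -0.2, -116.2]
contact_force: [-3.2, 5.2, 10.5]
gripper_width: 0.0314
```

Emit:
send_rows([
  {"travel": [0, 0, 0.002], "spin": 0},
  {"travel": [0, 0, 0], "spin": 0},
])

```text
time_s: 10.02
tcp_pos: [0.4955, -0.2174, 0.143]
eef_rot: [178.5, -0.2, -116.1]
contact_force: [3.1, 3.4, -5.9]
gripper_width: 0.0315
```

Emit:
send_rows([
  {"travel": [0, 0, 0.002], "spin": 0},
  {"travel": [0, 0, 0.002], "spin": 0},
])

```text
time_s: 10.18
tcp_pos: [0.4956, -0.2176, 0.1413]
eef_rot: [178.6, -0.2, -116.1]
contact_force: [-8.2, 7.6, 23.2]
gripper_width: 0.0316
```

Emit:
send_rows([
  {"travel": [0, 0, 0.003], "spin": 0},
  {"travel": [0, 0, 0.003], "spin": 0},
])

```text
time_s: 10.35
tcp_pos: [0.4953, -0.2179, 0.141]
eef_rot: [178.7, -0.3, -116.0]
contact_force: [-10.3, 11.1, 31.5]
gripper_width: 0.0315
```

Emit:
send_rows([
  {"travel": [0, 0, 0.0015], "spin": 0},
  {"travel": [0, 0, 0.0015], "spin": 0},
  {"travel": [0, 0, 0.0], "spin": 0},
  {"travel": [0, 0, 0.0], "spin": 0},
])

```text
time_s: 10.68
tcp_pos: [0.4953, -0.2172, 0.1413]
eef_rot: [178.9, -0.2, -115.9]
contact_force: [0.5, 1.0, -2.3]
gripper_width: 0.032
```

```bash
python3 - <<'E'
from look import *
st()
look("c3",("neck","mouth"))
P=cloud("side",np.load("pics/c3_side.npy")); 
s=cv2.imread("pics/c3_side.png")[170:310,240:420]; cv2.imwrite("pics/c3v.png",cv2.resize(s,None,fx=4,fy=4,interpolation=2))
E
```

```text
t 10.68 tcp [ 0.4953 -0.2172  0.1413] rot [ 178.9   -0.2 -115.9] F [ 0.5  1.  -2.3] M [ 0.8  -0.42 -0.05] w 0.032
top neck []
top mouth []
top blue 39 far [ 0.4556 -0.2954  0.1464] near [ 0.4537 -0.2092  0.3485] elev -66.9 joint 1.8 az -88.7
side neck [(0.95, [0.4937, -0.2137, 0.1525])]
side mouth [(0.88, [0.4926, -0.2185, 0.0784]), (0.15, [0.4954, -0.217, 0.1217])]
side blue 42 far [ 0.4604 -0.3011  0.1478] near [ 0.4706 -0.2579  0.1198] elev 32.2 joint 0.07 az -103.2
```

View pics/c3v.png

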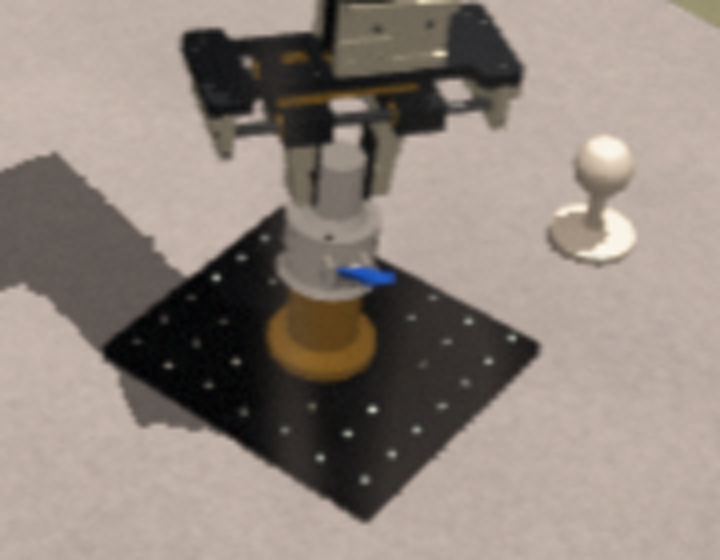

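The coupling is seated over the head, with the sleeve covering it at crop (330,260) and the blue arm still open at (365,275). The measured mouth z is 0.078. I'll release and retreat upward.

Emit:
send_rows([
  {"travel": [0, 0, 0], "spin": 0},
  {"travel": [0, 0, 0], "spin": 0},
  {"travel": [0, 0, 0], "spin": 0},
  {"travel": [0, 0, 0], "spin": 0},
  {"travel": [0, 0, 0], "spin": 0},
], gripper=0)

```text
time_s: 11.4
tcp_pos: [0.4957, -0.2191, 0.1416]
eef_rot: [178.9, -0.3, -115.9]
contact_force: [0.1, -0.1, 0.2]
gripper_width: 0.0436
```

Emit:
send_rows([
  {"travel": [0, 0, -0.01], "spin": 0},
  {"travel": [0, 0, -0.02], "spin": 0},
  {"travel": [0, 0, -0.02], "spin": 0},
  {"travel": [0, 0, -0.02], "spin": 0},
  {"travel": [0, 0, 0], "spin": 0},
])

```text
time_s: 11.82
tcp_pos: [0.4964, -0.2202, 0.2162]
eef_rot: [178.8, -0.5, -115.9]
contact_force: [0.2, -1.0, 1.0]
gripper_width: 0.0436
```

```bash
python3 - <<'E'
from look import *
look("d1",("neck","mouth","cam_red_tip","cam_blue_tip","cam_red_pin","cam_blue_pin"))
s=st(); y=np.radians(-116.3); ax=np.array([.494,-.217])
print("red dir tool x = -radial red. at r=.085 red:",ax+.085*np.array([-np.cos(y),-np.sin(y)]))
E
```

```text
top neck []
top mouth []
top cam_red_tip []
top cam_blue_tip []
top cam_red_pin []
top cam_blue_pin []
side neck [(0.67, [0.4883, -0.2192, 0.1524])]
side mouth [(0.8, [0.494, -0.2191, 0.0784])]
side cam_red_tip [(0.48, [0.5327, -0.1373, 0.1247])]
side cam_blue_tip [(0.54, [0.4599, -0.2892, 0.1388])]
side cam_red_pin [(0.49, [0.5102, -0.1943, 0.1014])]
side cam_blue_pin [(0.65, [0.4848, -0.2424, 0.105])]
side red 87 far [ 0.5352 -0.1333  0.1314] near [ 0.5107 -0.1725  0.1237] elev 9.5 joint 0.46 az 58.1
side blue 42 far [ 0.4799 -0.2794  0.1208] near [ 0.4694 -0.2625  0.1213] elev -1.5 joint 0.65 az -58.4
t 12.52 tcp [ 0.4942 -0.2193  0.2111] rot [ 178.4   -0.5 -115.9] F [-0.9  0.6  0.1] M [ 0.06 -0.17 -0.  ] w 0.044
red dir tool x = -radial red. at r=.085 red: [ 0.53166105 -0.14079865]
```

Emit:
send_rows([
  {"travel": [-0.015, 0, 0], "spin": 0.4},
  {"travel": [-0.025, 0, 0], "spin": 0},
  {"travel": [-0.025, 0, 0], "spin": 0},
  {"travel": [-0.015, 0, 0], "spin": 0},
  {"travel": [0, 0, 0], "spin": 0},
], gripper=-1, squeeze=20)

```text
time_s: 12.93
tcp_pos: [0.5305, -0.1461, 0.2103]
eef_rot: [178.4, -0.6, -116.6]
contact_force: [-0.8, -0.5, 0.3]
gripper_width: 0.0158
```

```bash
cat >> plan.py <<'E'
def rel():
    s=st(); a=np.radians(-116); d=np.array(s["tcp_pos"])[:2]-[.4955,-.217]
    f=np.array(s["contact_force"]); e=np.array([np.cos(a),np.sin(a)])
    print("r along blue dir %.4f lateral(tool y) %.4f z %.4f  F_blue_dir %.1f Fz %.1f"%(d@e, d@[np.sin(a),-np.cos(a)], s["tcp_pos"][2], f[:2]@e, f[2]))
E
python3 -c "
from plan import *
rel()"
```

```text
t 12.93 tcp [ 0.5305 -0.1461  0.2103] rot [ 178.4   -0.6 -116.6] F [-0.8 -0.5  0.3] M [-0.01 -0.22  0.01] w 0.0158
r along blue dir -0.0791 lateral(tool y) -0.0003 z 0.2103  F_blue_dir 0.7 Fz 0.3
```

Emit:
send_rows([
  {"travel": [0, 0, 0.015], "spin": 0},
  {"travel": [0, 0, 0.02], "spin": 0},
  {"travel": [0, 0, 0.015], "spin": 0},
  {"travel": [0, 0, 0.01], "spin": 0},
  {"travel": [0, 0, 0.0], "spin": 0},
])

```text
time_s: 13.35
tcp_pos: [0.5296, -0.1459, 0.1493]
eef_rot: [178.6, -0.5, -116.4]
contact_force: [0.1, 0.3, -0.6]
gripper_width: 0.0005
```

Emit:
send_rows([
  {"travel": [0, 0, 0.005], "spin": 0},
  {"travel": [0, 0, 0.005], "spin": 0},
  {"travel": [0, 0, 0.005], "spin": 0},
])

```text
time_s: 13.6
tcp_pos: [0.5302, -0.1468, 0.1352]
eef_rot: [178.7, -0.5, -116.4]
contact_force: [-0.9, -0.1, 0.6]
gripper_width: 0.0006
```

Emit:
send_rows([
  {"travel": [0, 0, 0.004], "spin": 0},
  {"travel": [0, 0, 0.004], "spin": 0},
  {"travel": [0, 0, 0.004], "spin": 0},
])

```text
time_s: 13.85
tcp_pos: [0.5313, -0.147, 0.1235]
eef_rot: [178.9, -0.4, -116.4]
contact_force: [1.7, 0.5, 3.4]
gripper_width: 0.0004
```

Contact at about 3.4 N near the predicted height. I'll carry on downward.

Emit:
send_rows([
  {"travel": [0, 0, 0.004], "spin": 0},
  {"travel": [0, 0, 0.004], "spin": 0},
  {"travel": [0, 0, 0.004], "spin": 0},
])

```text
time_s: 14.1
tcp_pos: [0.533, -0.1465, 0.1121]
eef_rot: [179.1, -0.3, -116.4]
contact_force: [0.9, 3.2, 4.9]
gripper_width: 0.0005
```

Emit:
send_rows([
  {"travel": [0, 0, 0.004], "spin": 0},
  {"travel": [0, 0, 0.004], "spin": 0},
  {"travel": [0, 0, 0.004], "spin": 0},
])

```text
time_s: 14.35
tcp_pos: [0.5333, -0.1458, 0.0995]
eef_rot: [179.2, -0.2, -116.3]
contact_force: [-1.4, 0.6, 6.3]
gripper_width: 0.0004
```

```bash
python3 -c "
from plan import *
rel()"
```

```text
t 14.35 tcp [ 0.5333 -0.1458  0.0995] rot [ 179.2   -0.2 -116.3] F [-1.4  0.6  6.3] M [ 0.41  0.24 -0.08] w 0.0004
r along blue dir -0.0806 lateral(tool y) -0.0028 z 0.0995  F_blue_dir 0.0 Fz 6.3
```

Emit:
send_rows([
  {"travel": [0, 0, 0.004], "spin": 0},
  {"travel": [0, 0.001, 0.004], "spin": 0},
  {"travel": [0, 0.001, 0.004], "spin": 0},
])

```text
time_s: 14.6
tcp_pos: [0.5317, -0.1465, 0.0874]
eef_rot: [179.3, -0.4, -116.2]
contact_force: [-0.5, -3.0, 7.0]
gripper_width: 0.0004
```

Emit:
send_rows([
  {"travel": [0, 0, 0.004], "spin": 0},
  {"travel": [0, 0, 0.004], "spin": 0},
  {"travel": [0, 0, 0.003], "spin": 0},
])

```text
time_s: 14.85
tcp_pos: [0.5313, -0.1486, 0.0762]
eef_rot: [179.3, -0.5, -116.2]
contact_force: [-0.9, -0.4, 7.1]
gripper_width: 0.0001
```

Emit:
send_rows([
  {"travel": [-0.001, 0, 0.003], "spin": 0},
  {"travel": [-0.001, 0, 0.003], "spin": 0},
  {"travel": [0, 0, 0.003], "spin": 0},
])

```text
time_s: 15.1
tcp_pos: [0.5323, -0.1481, 0.067]
eef_rot: [179.4, -0.6, -116.1]
contact_force: [0.0, 0.4, 5.4]
gripper_width: 0.0007
```

```bash
python3 -c "
from plan import *
rel()"
```

```text
t 15.1 tcp [ 0.5323 -0.1481  0.067 ] rot [ 179.4   -0.6 -116.1] F [0.  0.4 5.4] M [ 0.33 -0.03 -0.05] w 0.0007
r along blue dir -0.0780 lateral(tool y) -0.0029 z 0.0670  F_blue_dir -0.4 Fz 5.4
```

Emit:
send_rows([
  {"travel": [0, 0, -0.006], "spin": 0},
  {"travel": [-0.01, 0.001, -0.003], "spin": 0},
  {"travel": [-0.01, 0.001, 0], "spin": 0},
  {"travel": [-0.007, 0, 0], "spin": 0},
  {"travel": [0, 0, 0], "spin": 0},
])

```text
time_s: 15.52
tcp_pos: [0.5409, -0.1218, 0.0741]
eef_rot: [179.1, -0.8, -116.2]
contact_force: [0.3, -0.5, 0.7]
gripper_width: 0.0002
```

```bash
python3 -c "
from look import *
look('e1',('cam_red_tip','cam_red_pin','mouth','neck'))
rel()"
```

```text
top cam_red_tip [(0.63, [0.5254, -0.1474, 0.0596])]
top cam_red_pin [(0.63, [0.5087, -0.1928, 0.099])]
top mouth [(0.63, [0.4916, -0.2204, 0.0802])]
top neck [(0.79, [0.4977, -0.2078, 0.1507])]
top red 13 far [ 0.4984 -0.1193  0.2858] near [ 0.5138 -0.1786  0.0494] elev 75.5 joint -0.69 az 104.5
top blue 117 far [ 0.4746 -0.3053  0.0474] near [ 0.4715 -0.2579  0.1257] elev -58.7 joint 1.65 az -86.3
side cam_red_tip []
side cam_red_pin []
side mouth [(0.71, [0.4937, -0.216, 0.0827])]
side neck [(0.66, [0.4946, -0.2098, 0.1544])]
side blue 16 far [ 0.4544 -0.2917  0.1579] near [ 0.4636 -0.2622  0.1308] elev 41.3 joint -0.09 az -107.3
t 16.02 tcp [ 0.5401 -0.1233  0.0741] rot [ 179.1   -0.8 -116.3] F [-0.1 -0.9  1.3] M [ 0.13 -0.17  0.02] w 0.0006
r along blue dir -0.1038 lateral(tool y) 0.0010 z 0.0741  F_blue_dir 0.9 Fz 1.3
```

Emit:
send_rows([
  {"travel": [0, 0, 0.01], "spin": 0},
  {"travel": [0, 0, 0.012], "spin": 0},
  {"travel": [0, 0, 0.01], "spin": 0},
  {"travel": [0, 0, 0.003], "spin": 0},
  {"travel": [0, 0, 0], "spin": 0},
])

```text
time_s: 16.43
tcp_pos: [0.5393, -0.124, 0.0361]
eef_rot: [179.2, -0.8, -116.4]
contact_force: [-0.3, -0.1, 0.2]
gripper_width: 0.0001
```

Emit:
send_rows([
  {"travel": [0.005, 0, 0], "spin": 0},
  {"travel": [0.005, 0, 0], "spin": 0},
  {"travel": [0.004, 0, 0], "spin": 0},
])

```text
time_s: 16.68
tcp_pos: [0.535, -0.1351, 0.0355]
eef_rot: [179.3, -0.6, -116.3]
contact_force: [5.2, 11.0, -6.7]
gripper_width: 0.0006
```

```bash
python3 -c "
from plan import *
rel()"
```

```text
t 16.68 tcp [ 0.535  -0.1351  0.0355] rot [ 179.3   -0.6 -116.3] F [ 5.2 11.  -6.7] M [ 4.1  -2.1  -0.04] w 0.0006
r along blue dir -0.0909 lateral(tool y) 0.0004 z 0.0355  F_blue_dir -12.2 Fz -6.7
```

Emit:
send_rows([
  {"travel": [0.003, 0, 0], "spin": 0},
  {"travel": [0.003, 0, 0], "spin": 0},
])

```text
time_s: 16.85
tcp_pos: [0.5355, -0.1375, 0.0353]
eef_rot: [179.5, -0.1, -116.4]
contact_force: [5.6, 16.1, -11.0]
gripper_width: 0.0004
```

Emit:
send_rows([
  {"travel": [0.003, 0, 0], "spin": 0},
  {"travel": [0.003, 0, 0], "spin": 0},
])

```text
time_s: 17.02
tcp_pos: [0.5355, -0.1393, 0.0346]
eef_rot: [179.7, 0.3, -116.5]
contact_force: [5.2, 13.8, -10.0]
gripper_width: 0.0007
```

```bash
python3 -c "
from plan import *
rel()"
```

```text
t 17.02 tcp [ 0.5355 -0.1393  0.0346] rot [ 179.7    0.3 -116.5] F [  5.2  13.8 -10. ] M [ 5.   -1.9  -0.06] w 0.0007
r along blue dir -0.0874 lateral(tool y) -0.0019 z 0.0346  F_blue_dir -14.7 Fz -10.0
```

Emit:
send_rows([
  {"travel": [0.004, 0, 0.002], "spin": 0},
  {"travel": [0.004, -0.001, 0.002], "spin": 0},
])

```text
time_s: 17.18
tcp_pos: [0.5352, -0.1438, 0.0304]
eef_rot: [179.9, 0.7, -116.5]
contact_force: [3.2, 9.4, -5.7]
gripper_width: 0.0004
```

Emit:
send_rows([
  {"travel": [0.004, -0.001, 0.001], "spin": 0},
  {"travel": [0.004, -0.001, 0.001], "spin": 0},
])

```text
time_s: 17.35
tcp_pos: [0.5349, -0.1496, 0.0277]
eef_rot: [-180.0, 1.0, -116.5]
contact_force: [2.3, 8.1, -7.8]
gripper_width: 0.0006
```

```bash
python3 -c "
from plan import *
rel()"
```

```text
t 17.35 tcp [ 0.5349 -0.1496  0.0277] rot [-180.     1.  -116.5] F [ 2.3  8.1 -7.8] M [ 3.19 -1.04 -0.09] w 0.0006
r along blue dir -0.0779 lateral(tool y) -0.0058 z 0.0277  F_blue_dir -8.2 Fz -7.8
```

Emit:
send_rows([
  {"travel": [0.003, 0.001, 0.0], "spin": 0},
  {"travel": [0.003, 0.001, 0.0], "spin": 0},
])

```text
time_s: 17.52
tcp_pos: [0.5326, -0.1521, 0.0271]
eef_rot: [-179.8, 1.3, -116.6]
contact_force: [4.5, 9.9, -6.3]
gripper_width: 0.0006
```

```bash
python3 -c "
from plan import *
rel()"
```

```text
t 17.52 tcp [ 0.5326 -0.1521  0.0271] rot [-179.8    1.3 -116.6] F [ 4.5  9.9 -6.3] M [ 3.61 -1.87 -0.03] w 0.0006
r along blue dir -0.0745 lateral(tool y) -0.0049 z 0.0271  F_blue_dir -10.9 Fz -6.3
```

Emit:
send_rows([
  {"travel": [0.003, 0, 0.0], "spin": 0},
  {"travel": [0.003, 0, 0.0], "spin": 0},
])

```text
time_s: 17.68
tcp_pos: [0.5332, -0.1538, 0.0272]
eef_rot: [-179.6, 1.8, -116.7]
contact_force: [4.3, 24.0, -2.8]
gripper_width: 0.0005
```

```bash
python3 -c "
from look import *
rel()
look('e2',('cam_red_tip','cam_red_pin','cam_blue_tip','mouth','neck'))
s=cv2.imread('pics/e2_side.png')[170:310,250:430];t=cv2.imread('pics/e2_top.png')[120:260,280:420]
cv2.imwrite('pics/e2v.png',cv2.resize(np.hstack([s,t]),None,fx=2.5,fy=2.5,interpolation=2))
rel()"
```

```text
t 17.68 tcp [ 0.5332 -0.1538  0.0272] rot [-179.6    1.8 -116.7] F [ 4.3 24.  -2.8] M [ 7.69 -1.37 -0.25] w 0.0005
r along blue dir -0.0733 lateral(tool y) -0.0062 z 0.0272  F_blue_dir -23.4 Fz -2.8
top cam_red_tip []
top cam_red_pin []
top cam_blue_tip [(0.46, [0.4457, -0.2825, 0.1434])]
top mouth [(0.71, [0.4919, -0.2219, 0.0792])]
top neck [(0.77, [0.4903, -0.2122, 0.1497])]
top blue 129 far [ 0.4646 -0.3107  0.0333] near [ 0.4649 -0.2575  0.1224] elev -59.2 joint 1.66 az -90.4
side cam_red_tip [(0.64, [0.4938, -0.2172, 0.0788])]
side cam_red_pin []
side cam_blue_tip [(0.57, [0.4531, -0.2855, 0.1419])]
side mouth [(0.78, [0.495, -0.2162, 0.0813])]
side neck [(0.86, [0.4912, -0.2085, 0.1537])]
side blue 19 far [ 0.4436 -0.2897  0.156 ] near [ 0.4565 -0.2626  0.1326] elev 37.9 joint -0.03 az -115.4
t 18.28 tcp [ 0.5326 -0.1553  0.0273] rot [-179.6    1.6 -116.6] F [ 3.5  6.3 -4.9] M [ 2.32 -1.29 -0.01] w 0.0005
r along blue dir -0.0717 lateral(tool y) -0.0063 z 0.0273  F_blue_dir -7.2 Fz -4.9
```

View pics/e2v.png

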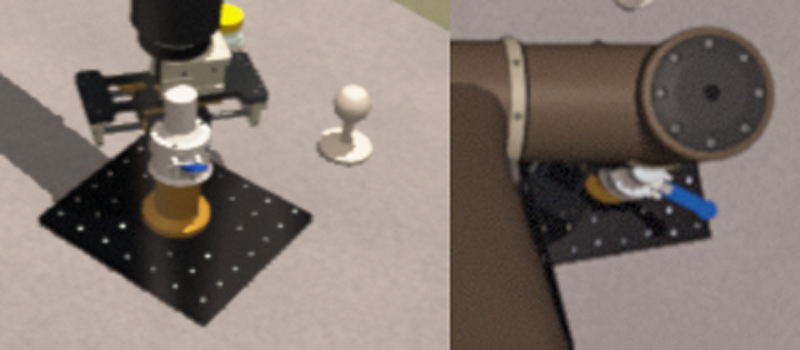

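Emit:
send_rows([
  {"travel": [-0.01, 0, 0], "spin": 0},
  {"travel": [-0.02, 0, 0], "spin": 0},
  {"travel": [-0.015, 0, -0.01], "spin": 0},
  {"travel": [0, 0, -0.03], "spin": 0},
  {"travel": [0, 0, -0.035], "spin": 0},
])

```text
time_s: 18.7
tcp_pos: [0.5483, -0.1154, 0.1005]
eef_rot: [179.9, 1.3, -116.8]
contact_force: [-0.8, -0.4, 0.6]
gripper_width: 0.0006
```

Emit:
send_rows([
  {"travel": [0, 0, -0.035], "spin": 0},
  {"travel": [-0.02, 0, -0.035], "spin": 0},
  {"travel": [-0.035, 0, -0.03], "spin": 0},
  {"travel": [-0.03, 0, -0.01], "spin": 0},
  {"travel": [0, 0, 0], "spin": 0},
])

```text
time_s: 19.12
tcp_pos: [0.5873, -0.043, 0.2256]
eef_rot: [-179.5, 1.6, -116.9]
contact_force: [0.7, -0.8, -0.1]
gripper_width: 0.0004
```

```bash
python3 -c "
from look import *
rel()
look('e3',('cam_red_tip','cam_red_pin','cam_blue_tip','cam_blue_pin','mouth','neck'))
s=cv2.imread('pics/e3_side.png')[170:310,250:430];t=cv2.imread('pics/e3_top.png')[120:260,280:420]
cv2.imwrite('pics/e3v.png',cv2.resize(np.hstack([s,t]),None,fx=2.5,fy=2.5,interpolation=2))"
```

```text
t 19.12 tcp [ 0.5873 -0.043   0.2256] rot [-179.5    1.6 -116.9] F [ 0.7 -0.8 -0.1] M [-0.03 -0.13 -0.02] w 0.0004
r along blue dir -0.1966 lateral(tool y) -0.0063 z 0.2256  F_blue_dir 0.4 Fz -0.1
top cam_red_tip [(0.41, [0.5252, -0.1661, 0.0483]), (0.34, [0.4931, -0.2134, 0.1511])]
top cam_red_pin [(0.74, [0.4782, -0.2427, 0.1058]), (0.4, [0.5108, -0.1909, 0.1004])]
top cam_blue_tip [(0.58, [0.447, -0.2834, 0.1415]), (0.38, [0.4933, -0.2168, 0.0018])]
top cam_blue_pin [(0.42, [0.474, -0.2449, 0.1041])]
top mouth [(0.81, [0.4902, -0.219, 0.0782])]
top neck [(0.68, [0.4934, -0.2114, 0.1496]), (0.47, [0.5243, -0.1635, 0.0449]), (0.42, [0.4909, -0.2135, 0.0053])]
top red 75 far [ 0.5277 -0.1614  0.0352] near [ 0.5191 -0.1822  0.0634] elev -51.4 joint 1.52 az 67.4
top blue 131 far [ 0.4646 -0.3099  0.0432] near [ 0.465  -0.2574  0.1197] elev -55.5 joint 1.6 az -90.5
side cam_red_tip []
side cam_red_pin []
side cam_blue_tip [(0.6, [0.4529, -0.2864, 0.1378])]
side cam_blue_pin [(0.45, [0.4841, -0.2363, 0.1011])]
side mouth [(0.65, [0.4944, -0.2148, 0.0772])]
side neck [(0.73, [0.4894, -0.2153, 0.1544])]
side blue 28 far [ 0.4439 -0.2928  0.1502] near [ 0.4642 -0.2608  0.1242] elev 34.4 joint 0.03 az -122.4
```

View pics/e3v.png

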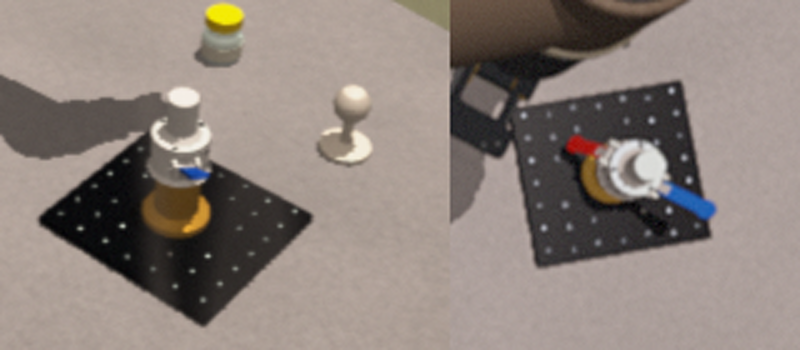

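```bash
cat > ang.py <<'E'
from m import *
def ang(name,n="top",c=np.array([.4935,-.217])):
    im=cv2.imread(f"pics/{name}_{n}.png"); d=np.load(f"pics/{name}_{n}.npy"); P=cloud(n,d)
    hsv=cv2.cvtColor(im,cv2.COLOR_BGR2HSV).astype(int); H,S,V=hsv[...,0],hsv[...,1],hsv[...,2]
    ok=(d>0)&(np.hypot(P[...,0]-c[0],P[...,1]-c[1])<.13)
    er=lambda m:cv2.erode(m.astype(np.uint8),np.ones((3,3)))>0
    for k,m in(("red",((H<8)|(H>172))&(S>130)&(V>50)),("blue",(H>105)&(H<130)&(S>130)&(V>50))):
        Q=P[er(m)&ok&(P[...,2]>.02)&(P[...,2]<.2)]
        for _ in range(4):
            if len(Q)<6: break
            o=Q.mean(0); u,s,v=np.linalg.svd(Q-o,full_matrices=False); res=abs((Q-o)@v[2]); Q=Q[res<max(2.5*res.std(),.002)]
        if len(Q)<6: print(n,k,"few",len(Q)); continue
        nn=v[2]*np.sign(v[2][2]); a=v[0]
        if (o[:2]-c)@a[:2]<0:a=-a
        print(n,k,len(Q),"sv",s.round(4),"along-elev %.1f"%np.degrees(np.arcsin(a[2])),"plane-elev %.1f"%(-np.degrees(np.arctan2(nn[:2]@((o[:2]-c)/np.linalg.norm(o[:2]-c)),nn[2]))),"mid",o.round(4),"r",np.hypot(*(o[:2]-c)).round(4))
    m=ok&(S<60)&(np.hypot(P[...,0]-c[0],P[...,1]-c[1])<.035)&(P[...,2]>.162)
    Q=P[er(m)]
    if len(Q)>5:
        o=Q.mean(0); v=np.linalg.svd(Q-o)[2][2]; v*=np.sign(v[2]); print(n,"necktop",len(Q),o.round(4),"normal",np.degrees(v[:2]).round(1))
E
python3 -c "
from ang import *
for n in('top','side'): ang('e3',n)"
```

```text
top red 36 sv [0.0716 0.0215 0.0053] along-elev -61.9 plane-elev -62.1 mid [ 0.5221 -0.169   0.0608] r 0.0558
top blue 58 sv [0.0968 0.0265 0.0085] along-elev 35.3 plane-elev 35.4 mid [ 0.4567 -0.2729  0.1323] r 0.0669
top necktop 85 [ 0.4915 -0.2134  0.1708] normal [-1.5  0.3]
side red few 0
side blue 6 sv [0.0249 0.0054 0.0007] along-elev 35.5 plane-elev 35.5 mid [ 0.4521 -0.2777  0.1392] r 0.0735
side necktop 61 [ 0.4921 -0.2189  0.1719] normal [0.1 1. ]
```

Red sits at 62° below level (closed is 61.4°), blue is still open at about 35° above level, and the neck top is at 0.171, so the coupling is home. I'll go over the top to the blue side.

Emit:
send_rows([
  {"travel": [0.02, 0.001, 0], "spin": 0},
  {"travel": [0.035, 0.001, 0], "spin": 0},
  {"travel": [0.035, 0.001, 0], "spin": 0},
  {"travel": [0.035, 0.001, 0], "spin": 0},
  {"travel": [0.035, 0.001, 0], "spin": 0},
])

```text
time_s: 20.23
tcp_pos: [0.5077, -0.1863, 0.2164]
eef_rot: [-179.8, 1.4, -116.6]
contact_force: [1.3, -0.5, 0.3]
gripper_width: 0.0006
```

Emit:
send_rows([
  {"travel": [0.035, 0.001, 0], "spin": 0},
  {"travel": [0.035, 0, 0], "spin": 0},
  {"travel": [0.025, 0, 0], "spin": 0},
  {"travel": [0.012, 0, 0], "spin": 0},
  {"travel": [0, 0, 0], "spin": 0},
])

```text
time_s: 20.65
tcp_pos: [0.4524, -0.29, 0.2142]
eef_rot: [-179.7, 1.4, -116.8]
contact_force: [0.0, 0.9, 0.3]
gripper_width: 0.0008
```

```bash
python3 -c "
from plan import *
rel()"
```

```text
t 20.65 tcp [ 0.4524 -0.29    0.2142] rot [-179.7    1.4 -116.8] F [0.  0.9 0.3] M [ 0.09 -0.02 -0.01] w 0.0008
r along blue dir 0.0845 lateral(tool y) 0.0067 z 0.2142  F_blue_dir -0.8 Fz 0.3
```

Emit:
send_rows([
  {"travel": [-0.003, -0.003, 0.015], "spin": 0},
  {"travel": [-0.002, -0.003, 0.02], "spin": 0},
  {"travel": [0, 0, 0.015], "spin": 0},
  {"travel": [0, 0, 0.005], "spin": 0},
  {"travel": [0, 0, 0], "spin": 0},
])

```text
time_s: 21.07
tcp_pos: [0.4621, -0.288, 0.1592]
eef_rot: [-179.5, 1.4, -117.0]
contact_force: [1.2, 0.1, 0.5]
gripper_width: 0.0009
```

Emit:
send_rows([
  {"travel": [0, 0, 0.004], "spin": 0},
  {"travel": [0, 0, 0.004], "spin": 0},
  {"travel": [0, 0, 0.004], "spin": 0},
])

```text
time_s: 21.32
tcp_pos: [0.464, -0.2875, 0.1486]
eef_rot: [-179.3, 1.4, -116.9]
contact_force: [-0.4, -0.2, -0.1]
gripper_width: 0.0003
```

```bash
python3 -c "
from plan import *
rel()"
```

```text
t 21.32 tcp [ 0.464  -0.2875  0.1486] rot [-179.3    1.4 -116.9] F [-0.4 -0.2 -0.1] M [ 0.02  0.03 -0.04] w 0.0003
r along blue dir 0.0772 lateral(tool y) -0.0026 z 0.1486  F_blue_dir 0.4 Fz -0.1
```

Emit:
send_rows([
  {"travel": [0, 0, 0.004], "spin": 0},
  {"travel": [0, 0.001, 0.004], "spin": 0},
  {"travel": [0, 0.001, 0.004], "spin": 0},
])

```text
time_s: 21.57
tcp_pos: [0.4644, -0.287, 0.1378]
eef_rot: [-179.1, 1.4, -116.8]
contact_force: [-0.4, -1.0, 3.8]
gripper_width: 0.0004
```

Emit:
send_rows([
  {"travel": [0, 0, 0.004], "spin": 0},
  {"travel": [0, 0.001, 0.004], "spin": 0},
  {"travel": [0, 0, 0.004], "spin": 0},
])

```text
time_s: 21.82
tcp_pos: [0.4649, -0.2875, 0.127]
eef_rot: [-178.8, 1.4, -116.7]
contact_force: [-1.4, -1.3, 5.6]
gripper_width: 0.0006
```

```bash
python3 -c "
from plan import *
rel()"
```

```text
t 21.82 tcp [ 0.4649 -0.2875  0.127 ] rot [-178.8    1.4 -116.7] F [-1.4 -1.3  5.6] M [-0.22  0.55  0.05] w 0.0006
r along blue dir 0.0767 lateral(tool y) -0.0034 z 0.1270  F_blue_dir 1.8 Fz 5.6
```

Emit:
send_rows([
  {"travel": [0.001, 0.001, 0.004], "spin": 0},
  {"travel": [0.001, 0.001, 0.004], "spin": 0},
  {"travel": [0.001, 0.001, 0.004], "spin": 0},
  {"travel": [0, 0.001, 0.004], "spin": 0},
])

```text
time_s: 22.15
tcp_pos: [0.4626, -0.2901, 0.1122]
eef_rot: [-178.4, 1.3, -116.6]
contact_force: [-0.0, -2.2, 5.0]
gripper_width: 0.0006
```

Emit:
send_rows([
  {"travel": [0.001, 0.001, 0.004], "spin": 0},
  {"travel": [0, 0.001, 0.004], "spin": 0},
  {"travel": [0, 0, 0.004], "spin": 0},
  {"travel": [0, 0, 0.004], "spin": 0},
])

```text
time_s: 22.48
tcp_pos: [0.4623, -0.2905, 0.0957]
eef_rot: [-178.2, 1.4, -116.6]
contact_force: [1.2, 1.1, 5.9]
gripper_width: 0.0005
```

```bash
python3 -c "
from plan import *
rel()"
```

```text
t 22.48 tcp [ 0.4623 -0.2905  0.0957] rot [-178.2    1.4 -116.6] F [1.2 1.1 5.9] M [ 0.73 -0.39 -0.02] w 0.0005
r along blue dir 0.0806 lateral(tool y) -0.0024 z 0.0957  F_blue_dir -1.5 Fz 5.9
```

Emit:
send_rows([
  {"travel": [0, 0.001, 0.004], "spin": 0},
  {"travel": [0, 0.001, 0.004], "spin": 0},
  {"travel": [0, 0, 0.004], "spin": 0},
  {"travel": [0, 0, 0.004], "spin": 0},
])

```text
time_s: 22.82
tcp_pos: [0.4632, -0.2885, 0.0792]
eef_rot: [-178.0, 1.5, -116.6]
contact_force: [-0.7, 0.3, 6.4]
gripper_width: 0.0003
```

Emit:
send_rows([
  {"travel": [0, 0, 0.004], "spin": 0},
  {"travel": [0, 0, 0.004], "spin": 0},
  {"travel": [0, 0, 0.003], "spin": 0},
])

```text
time_s: 23.07
tcp_pos: [0.4634, -0.2875, 0.0671]
eef_rot: [-178.0, 1.5, -116.6]
contact_force: [-0.3, -0.6, 6.4]
gripper_width: 0.0003
```

```bash
python3 -c "
from plan import *
rel()"
```

```text
t 23.07 tcp [ 0.4634 -0.2875  0.0671] rot [-178.     1.5 -116.6] F [-0.3 -0.6  6.4] M [-0.16  0.12  0.  ] w 0.0003
r along blue dir 0.0775 lateral(tool y) -0.0021 z 0.0671  F_blue_dir 0.7 Fz 6.4
```

Blue is now about 45° below level. Next: up a little, out, down and press inward.

Emit:
send_rows([
  {"travel": [0, 0, -0.006], "spin": 0},
  {"travel": [0.01, 0, -0.002], "spin": 0},
  {"travel": [0.012, 0, 0], "spin": 0},
  {"travel": [0.008, 0, 0], "spin": 0},
  {"travel": [0, 0, 0], "spin": 0},
])

```text
time_s: 23.48
tcp_pos: [0.4446, -0.3143, 0.0715]
eef_rot: [-178.5, 1.5, -116.7]
contact_force: [0.3, 0.5, 0.5]
gripper_width: 0.0002
```

Emit:
send_rows([
  {"travel": [0, 0, 0.01], "spin": 0},
  {"travel": [0.001, 0, 0.012], "spin": 0},
  {"travel": [0, 0, 0.01], "spin": 0},
  {"travel": [0, 0, 0.004], "spin": 0},
  {"travel": [0, 0, 0], "spin": 0},
])

```text
time_s: 23.9
tcp_pos: [0.4437, -0.3158, 0.0317]
eef_rot: [-178.6, 1.6, -116.9]
contact_force: [-0.1, -0.6, 0.7]
gripper_width: 0.0005
```

```bash
python3 -c "
from plan import *
rel()"
```

```text
t 23.9 tcp [ 0.4437 -0.3158  0.0317] rot [-178.6    1.6 -116.9] F [-0.1 -0.6  0.7] M [ 0.04  0.05 -0.03] w 0.0005
r along blue dir 0.1115 lateral(tool y) 0.0033 z 0.0317  F_blue_dir 0.6 Fz 0.7
```

Emit:
send_rows([
  {"travel": [-0.006, -0.001, 0], "spin": 0},
  {"travel": [-0.006, -0.001, 0], "spin": 0},
  {"travel": [-0.005, 0, 0], "spin": 0},
])

```text
time_s: 24.15
tcp_pos: [0.4532, -0.3008, 0.0315]
eef_rot: [-178.7, 1.5, -117.0]
contact_force: [-3.6, -6.3, -3.0]
gripper_width: 0.0003
```

Emit:
send_rows([
  {"travel": [-0.004, 0, 0.001], "spin": 0},
  {"travel": [-0.004, 0, 0.001], "spin": 0},
])

```text
time_s: 24.32
tcp_pos: [0.4524, -0.2932, 0.0283]
eef_rot: [-179.2, 1.3, -116.9]
contact_force: [-5.8, -13.5, -10.6]
gripper_width: 0.0005
```

```bash
python3 -c "
from plan import *
rel()"
```

```text
t 24.32 tcp [ 0.4524 -0.2932  0.0283] rot [-179.2    1.3 -116.9] F [ -5.8 -13.5 -10.6] M [-5.01  2.19  0.05] w 0.0005
r along blue dir 0.0874 lateral(tool y) 0.0053 z 0.0283  F_blue_dir 14.7 Fz -10.6
```

Emit:
send_rows([
  {"travel": [-0.004, -0.001, 0.0015], "spin": 0},
  {"travel": [-0.004, -0.001, 0.0015], "spin": 0},
])

```text
time_s: 24.48
tcp_pos: [0.4539, -0.2874, 0.0239]
eef_rot: [-179.5, 1.1, -116.9]
contact_force: [-3.0, -11.9, -9.0]
gripper_width: 0.0002
```

Emit:
send_rows([
  {"travel": [-0.003, -0.001, 0.001], "spin": 0},
  {"travel": [-0.003, -0.001, 0.001], "spin": 0},
])

```text
time_s: 24.65
tcp_pos: [0.456, -0.2837, 0.0208]
eef_rot: [-179.8, 0.8, -116.9]
contact_force: [-2.8, -13.9, -9.0]
gripper_width: 0.0006
```

```bash
python3 -c "
from plan import *
rel()"
```

```text
t 24.65 tcp [ 0.456  -0.2837  0.0208] rot [-179.8    0.8 -116.9] F [ -2.8 -13.9  -9. ] M [-4.78  0.84  0.03] w 0.0006
r along blue dir 0.0773 lateral(tool y) 0.0063 z 0.0208  F_blue_dir 13.7 Fz -9.0
```

Emit:
send_rows([
  {"travel": [-0.003, -0.001, -0.001], "spin": 0},
  {"travel": [-0.003, -0.001, -0.001], "spin": 0},
])

```text
time_s: 24.82
tcp_pos: [0.4563, -0.2808, 0.0209]
eef_rot: [179.9, 0.5, -116.8]
contact_force: [-7.2, -27.4, -15.3]
gripper_width: 0.001
```

```bash
python3 -c "
from plan import *
rel()"
```

```text
t 24.82 tcp [ 0.4563 -0.2808  0.0209] rot [ 179.9    0.5 -116.8] F [ -7.2 -27.4 -15.3] M [-9.62  2.21  0.04] w 0.001
r along blue dir 0.0746 lateral(tool y) 0.0072 z 0.0209  F_blue_dir 27.8 Fz -15.3
```

Emit:
send_rows([
  {"travel": [0, 0, 0], "spin": 0},
  {"travel": [0.01, 0, -0.001], "spin": 0},
  {"travel": [0.02, -0.002, -0.005], "spin": 0},
  {"travel": [0.02, -0.002, -0.02], "spin": 0},
  {"travel": [0.01, 0, -0.03], "spin": 0},
])

```text
time_s: 25.23
tcp_pos: [0.4298, -0.3361, 0.0733]
eef_rot: [179.3, 0.4, -116.5]
contact_force: [0.9, -0.4, 0.2]
gripper_width: 0.0003
```

Emit:
send_rows([
  {"travel": [0, 0, -0.035], "spin": 0},
  {"travel": [0.0, 0, -0.035], "spin": 0},
  {"travel": [0.02, 0, -0.035], "spin": 0},
  {"travel": [0.02, 0, -0.03], "spin": 0},
  {"travel": [0.01, 0, 0], "spin": 0},
])

```text
time_s: 25.65
tcp_pos: [0.4089, -0.3849, 0.2225]
eef_rot: [179.9, 0.3, -116.3]
contact_force: [2.1, 0.4, 0.2]
gripper_width: 0.0002
```

```bash
python3 -c "
from look import *; from ang import *
rel()
look('f1',('cam_red_tip','cam_red_pin','cam_blue_tip','cam_blue_pin','mouth','neck'))
for n in('top','side'): ang('f1',n)
s=cv2.imread('pics/f1_side.png')[170:310,250:430];t=cv2.imread('pics/f1_top.png')[120:260,280:420]
cv2.imwrite('pics/f1v.png',cv2.resize(np.hstack([s,t]),None,fx=2.5,fy=2.5,interpolation=2))"
```

```text
t 25.65 tcp [ 0.4089 -0.3849  0.2225] rot [ 179.9    0.3 -116.3] F [2.1 0.4 0.2] M [-0.15 -0.31  0.03] w 0.0002
r along blue dir 0.1889 lateral(tool y) 0.0042 z 0.2225  F_blue_dir -1.3 Fz 0.2
top cam_red_tip [(0.62, [0.5294, -0.1691, 0.0468])]
top cam_red_pin [(0.61, [0.5105, -0.1935, 0.1])]
top cam_blue_tip [(0.35, [0.4537, -0.2613, 0.0493])]
top cam_blue_pin [(0.59, [0.4761, -0.239, 0.1067])]
top mouth [(0.66, [0.4918, -0.217, 0.0753]), (0.23, [0.5111, -0.1975, 0.1039])]
top neck [(0.84, [0.4967, -0.2161, 0.1497]), (0.65, [0.4916, -0.2185, 0.1189])]
top red 74 far [ 0.5351 -0.1656  0.0379] near [ 0.5255 -0.1894  0.057 ] elev -36.6 joint 1.27 az 68.0
top blue 26 far [ 0.4599 -0.2781  0.021 ] near [ 0.4606 -0.2551  0.0671] elev -63.5 joint 1.74 az -91.8
side cam_red_tip [(0.63, [0.4939, -0.2112, -0.0011])]
side cam_red_pin []
side cam_blue_tip [(0.6, [0.4544, -0.265, 0.0461]), (0.42, [0.4963, -0.2172, 0.08])]
side cam_blue_pin [(0.56, [0.4828, -0.2356, 0.1015])]
side mouth [(0.68, [0.4961, -0.2161, 0.0766])]
side neck [(0.64, [0.4908, -0.2149, 0.1505])]
side blue 136 far [ 0.456  -0.2682  0.0448] near [ 0.4701 -0.2484  0.0666] elev -41.9 joint 1.36 az -125.6
top red 36 sv [0.071  0.022  0.0067] along-elev -62.6 plane-elev -62.7 mid [ 0.5276 -0.172   0.0605] r 0.0565
top blue 7 sv [0.0137 0.0136 0.0021] along-elev -54.9 plane-elev -67.3 mid [ 0.4553 -0.2597  0.0567] r 0.0573
top necktop 73 [ 0.4934 -0.2156  0.1707] normal [0.7 0.7]
side red few 0
side blue 53 sv [0.1089 0.0218 0.007 ] along-elev -65.7 plane-elev -65.9 mid [ 0.4612 -0.2577  0.0637] r 0.052
```

View pics/f1v.png

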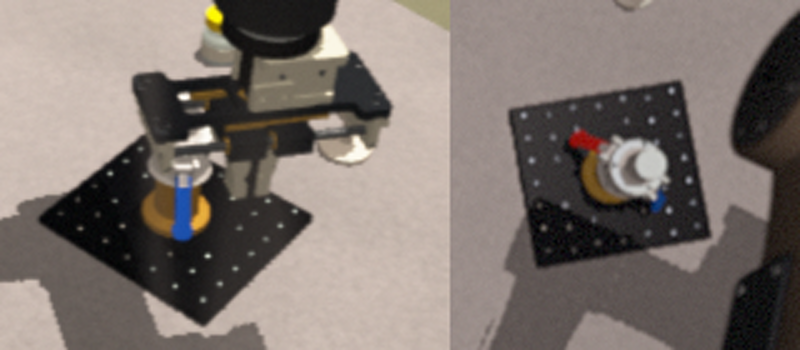

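Both arms point down: blue at crop (183,210) in side and (658,200) in top, red at (580,140) in top. I'll average a few frames, referenced to the floor normal, to confirm both angles beyond 1.63 rad.

```bash
python3 - <<'E'
from ang import *
for n in("top","side"):
    ds=[];ims=[]
    for _ in range(8):
        im,d=r.capture(n); ds.append(d); ims.append(im)
    D=np.array(ds); ok=(D>0).sum(0)>4; d=np.where(ok,np.nanmedian(np.where(D>0,D,np.nan),0),0).astype(np.float32)
    cv2.imwrite(f"pics/g_{n}.png",np.median(ims,0).astype(np.uint8)); np.save(f"pics/g_{n}.npy",d)
    ang("g",n)
    P=cloud(n,d); Q=P[(d>0)&(abs(P[...,2])<.006)&(P[...,0]>.4)&(P[...,0]<.7)&(P[...,1]>-.35)&(P[...,1]<.15)]
    v=np.linalg.svd(Q-Q.mean(0),full_matrices=False)[2][2]; v*=np.sign(v[2]); print("floor normal deg",np.degrees(v[:2]).round(2),Q[:,2].mean().round(4))
from plan import *
rel()
E
```

```text
top red 36 sv [0.0705 0.0226 0.0025] along-elev -62.1 plane-elev -62.3 mid [ 0.5276 -0.172   0.0604] r 0.0565
top blue 9 sv [0.0187 0.0132 0.0009] along-elev -41.5 plane-elev -59.8 mid [ 0.4563 -0.2606  0.0561] r 0.0573
top necktop 84 [ 0.4933 -0.2143  0.1706] normal [ 0.  -0.1]
floor normal deg [-0.03 -0.04] -0.0004
side red few 0
side blue 80 sv [0.1344 0.0278 0.0078] along-elev -61.3 plane-elev -61.3 mid [ 0.4612 -0.2585  0.0634] r 0.0526
floor normal deg [-0.05  0.04] 0.0007
t 27.15 tcp [ 0.4069 -0.382   0.2149] rot [ 179.2    0.4 -116.4] F [ 0.9  0.2 -0.1] M [ 0.09 -0.11  0.04] w 0.0008
r along blue dir 0.1871 lateral(tool y) 0.0073 z 0.2149  F_blue_dir -0.5 Fz -0.1
```

```bash
python3 -c "
from h import *
r.close_job(); st()"
```

```text
the job is handed in; nothing more can be done
the job is handed in; nothing more can be done
```

The coupling is on the adaptor with both cam arms closed, and the job is handed in at about 27 s. The interface gave no verdict.

**What I did:** I gripped the smaller white coupling by its neck and lowered it over the adaptor. I pressed through the seal until the tool stopped moving, at about 31 N. I released it and closed the red arm, then the blue, each by pressing the finger end down and then inward until the force rose sharply. I then backed the gripper clear.

**Last checks, averaged over 8 frames per camera:**

| Check | Measured | Target |
|---|---|---|
| Red arm, below level | 62.2° | 61.4° (closed; the limit is 57.4°) |
| Blue arm, below level | 61.3° | 61.4° (closed; the limit is 57.4°) |
| Top of neck, height | 0.1706 m | 0.171 m |
| Upright | within about 0.1° | within 0.06 rad (3.4°) |
| Centred | about 2 mm by eye of the cameras | within 5 mm |

The contact force was near zero at the end, and I did not touch or check the bystanders.

**What was off or disagreed:**
- **Force on the blue arm:** at its stop the wrist sensor briefly read about 28 N sideways and 15 N vertically, about 32 N together. That is above your 20 N guide and close to the 30 N limit on the fingers. I can't tell how much of it was on the arm itself.
- **Pressing home and red arm:** the 31 N on the coupling and about 24 N at the red stop also went over the 20 N guide.
- **Rocking and turning:** the coupling leaned about 5° towards red while the red arm was being closed, and turned about 10° in yaw overall. It was upright again at the end.
- **Blue angle:** earlier single-frame readings varied from 55° to 67° below level. The top camera's averaged blue fit, with only 9 points, was also loose, so the blue figure comes from the side camera.

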